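# Weigh the next vial from behind the bottles

### The job

The black-capped vial on the balance has been weighed and the blue-capped one, which stands behind the two bottles in the grey caddy, is next. Stand both bottles in the white spill tray first; with them out of the way put the black-capped vial into an empty slot of the caddy's back row and stand the blue-capped vial in the middle of the balance pan, then return each bottle to the compartment it came from. Set things down gently and keep them upright, and leave the white-capped vial and the dropper bottle where they are.

Things in the scene. Friction and masses are not known exactly. Their poses are not given: they have to be found in the camera images.
- caddy: Grey caddy, fixed, 133x177 mm. Origin: centre of underside; x to its back. Floor z 4. Front: two 84x84 compartments, centres x -21.5, y +-43.5, walls to z 53, lugs to y +-99. Back: four 40x40 slots (one empty), centres x 43.5, y +-21.75, +-65.25; fins beside them z 50, walls before and behind only z 22: bottles away, fingers close on a vial along caddy x, tips above z 25.
- tray: White plastic spill tray, fixed, outside 116 (x) x 206 (y) mm, inside 110 x 200 mm, floor 3 mm thick, rim 20 mm high. Origin: centre of its underside on the bench; y runs along its length, z up. Both bottles fit side by side along y (for instance at y = +50 and -50 mm).
- balance: White laboratory balance, grey sloping front panel, fixed. Origin: on the bench straight below the pan's centre; x to its back, z up. Case x -117 to +70, y -75 to +75, 48 mm high. Round steel pan, 90 mm across, top at z = 66 mm; round it a clear draught ring, 105 mm inside, rim at z = 80.5 mm. The black-capped vial stands near the pan's middle at the start.
- square_bottle: White square bottle, blue screw cap, 66x66x137 mm, about 0.35 kg. Origin: centre of its underside, z up, x and y square to its sides. Take it by the round cap: 54 mm across, straight sides from z = 114 to 137 mm. Starts in a caddy compartment, sides along the caddy's; fits back only if turned less than about 15 degrees from that.
- round_bottle: Round clear bottle, blue label, blue screw cap, 62 mm across, 142 mm high, about 0.24 kg. Origin: centre of its underside, z up. Take it by the cap: 42 mm across, z = 118 to 142 mm; keep the fingertips above z = 125 mm (shoulder below). Starts in the other bottle compartment.
- blue_vial: Small glass vial with a blue cap and yellowish content, 24 mm across, 52 mm high, 20 g. Origin: centre of its underside, z up. The cap (22 mm across) covers z = 38 to 52 mm. Starts in one of the caddy's back slots, behind the bottles.
- black_vial: Small glass vial with a black cap, same size as the blue-capped one: 24 mm across, 52 mm high, cap 22 mm across from z = 38 to 52 mm, 20 g. Origin: centre of its underside, z up. Starts on the balance pan.
- white_vial: Small glass vial with a white cap, 24 mm across, 52 mm high, 20 g. Origin: centre of its underside. Stands in one of the caddy's back slots and stays there.
- dropper: Small white dropper bottle, 27 mm across, 53 mm high with a pointed top, 18 g. Origin: centre of its underside. Stands in one of the caddy's back slots and stays there.
There are look-alikes about, which are no part of the job. Leave any yellow look-alike of the black_vial alone.

How it is judged (in metres and radians):
On the way, in this order (a step that is already met when the one before it is completed fails the run):
1. both bottles stand upright on the floor of the spill tray, released (x of square_bottle in the frame of tray between -0.04 and 0.04 m and y of square_bottle in the frame of tray between -0.09 and 0.09 m and z of square_bottle in the frame of tray between -0.001 and 0.007 m and angle between each of square_bottle, round_bottle's own z axis and vertical below 0.1 rad and x of round_bottle in the frame of tray between -0.04 and 0.04 m and y of round_bottle in the frame of tray between -0.09 and 0.09 m and z of round_bottle in the frame of tray between -0.001 and 0.007 m and contact force between each of square_bottle, round_bottle and the fingers below 0.05 N), for 0.2 s.
2. the black-capped vial stands in a back slot of the caddy, released, with the bottles still in the tray (x of square_bottle in the frame of tray between -0.04 and 0.04 m and y of square_bottle in the frame of tray between -0.09 and 0.09 m and z of square_bottle in the frame of tray between -0.001 and 0.007 m and angle between each of square_bottle, round_bottle, black_vial's own z axis and vertical below 0.1 rad and x of round_bottle in the frame of tray between -0.04 and 0.04 m and y of round_bottle in the frame of tray between -0.09 and 0.09 m and z of round_bottle in the frame of tray between -0.001 and 0.007 m and x of black_vial in the frame of caddy between 0.0315 and 0.0555 m and y of black_vial in the frame of caddy between -0.076 and 0.076 m and z of black_vial in the frame of caddy between 0 and 0.008 m and contact force between black_vial and the fingers below 0.05 N), for 0.2 s.
3. the blue-capped vial stands in the middle of the pan, released, with the bottles still in the tray (x of square_bottle in the frame of tray between -0.04 and 0.04 m and y of square_bottle in the frame of tray between -0.09 and 0.09 m and z of square_bottle in the frame of tray between -0.001 and 0.007 m and angle between each of square_bottle, round_bottle, black_vial, blue_vial's own z axis and vertical below 0.1 rad and x of round_bottle in the frame of tray between -0.04 and 0.04 m and y of round_bottle in the frame of tray between -0.09 and 0.09 m and z of round_bottle in the frame of tray between -0.001 and 0.007 m and x of black_vial in the frame of caddy between 0.0315 and 0.0555 m and y of black_vial in the frame of caddy between -0.076 and 0.076 m and z of black_vial in the frame of caddy between 0 and 0.008 m and horizontal distance between blue_vial and balance below 0.015 m and z of blue_vial in the frame of balance between 0.062 and 0.07 m and contact force between blue_vial and the fingers below 0.05 N), for 0.2 s.
At the end, for the whole second after the job is handed in: Each bottle upright in its own compartment (within 22 mm of its start), black-capped vial upright on the floor of a back slot, blue-capped vial upright on the pan within 15 mm of its centre, white-capped vial and dropper within 12 mm of their start, all released and at rest (distance of each of square_bottle, round_bottle from where it was at the start of the episode below 0.022 m and angle between each of square_bottle, round_bottle, black_vial, blue_vial, white_vial, dropper's own z axis and vertical below 0.1 rad and x of black_vial in the frame of caddy between 0.0315 and 0.0555 m and y of black_vial in the frame of caddy between -0.076 and 0.076 m and z of black_vial in the frame of caddy between 0 and 0.008 m and horizontal distance between blue_vial and balance below 0.015 m and z of blue_vial in the frame of balance between 0.062 and 0.07 m and distance of each of white_vial, dropper from where it was at the start of the episode below 0.012 m and contact force between each of square_bottle, round_bottle and the fingers below 0.05 N and linear speed of each of square_bottle, round_bottle, blue_vial, black_vial below 0.02 m/s); the robot touches nothing.
It fails at once if a bottle or a vial is tipped over (more than 35 degrees) (angle between any of square_bottle, round_bottle, blue_vial, black_vial, white_vial, dropper's own z axis and vertical above 0.61 rad).
It fails at once if a bottle is dropped or rammed into the tray or the caddy (more than 60 N) (contact force between any of square_bottle, round_bottle and tray above 60 N or contact force between any of square_bottle, round_bottle and caddy above 60 N).
It fails at once if a vial is dropped or rammed onto the balance or into the caddy (more than 35 N) (contact force between blue_vial and balance above 35 N or contact force between black_vial and caddy above 35 N).
It also fails if it takes over 141 s, if anything falls off the work surface, if the arm or the gripper's body presses on something with over 40 N, if the wrist force passes 120 N, or if a joint passes its speed limit or range.

### The arm

A 6-joint arm with a two-finger parallel gripper is mounted at the origin on a cart in front of the work surface, level with it; the furniture and walls round the work are solid. World frame = base frame: x ahead of the robot, y to its left, z up, the work surface at z = 0. Lengths are in mm, angles in degrees, forces in N, time in s.
With the tool pointing down it reaches from about 350 to 850 mm from the base axis. Payload 8.1 kg.
Tool frame: the origin (TCP) lies at the very end of the fingers, on their centre line; the grasp point (between the pads) lies 19 mm behind it (r.grip_point_offset is the distance from the TCP to the grasp point, in mm); z points along the fingers, y is the line along which they close (so a half turn about z gives the same grasp; the last joint's range is limited). The gripper opens to 85 mm and grips with 20 to 120 N. Pads are 22 mm wide; open, the fingers measure 114 mm over their backs; the gripper's body (76 mm by 85 mm) begins 54 mm behind the grasp point. The pads swing forward as they close: fully open they stand 13 mm farther back than shut.
Start: joints at [-74.45, 7.471, 85.268, -0, 87.261, -4.893], TCP at [209.587, -562.209, 231.292] pointing down, gripper open.
Joint ranges: [-169.43, 169.43], [-51.17, 129.36], [1.28, 143.12], [-76.62, 256.62], [0, 156.53], [-152.29, 152.29]. Speed limits (degrees/s): [136.94, 136.94, 159.86, 180, 180, 180].

### API

Orientations are given as [roll, pitch, yaw] about the fixed x, y, z axes, in that order (R = Rz(yaw) Ry(pitch) Rx(roll)).
In Python, from bench import status, eyes, r gives the robot as it stands.
- The arm moves only by the shell command python3 -m handwheel 'ROWS' [FORCE]. ROWS is a JSON object whose one key "series" holds a list that holds one entry, the list of rows, each a list of 7 numbers: the shift along the tool's x, y, z in cm, then the turn, a rotation vector about the tool's x, y, z in rad, then the opening, from 0 (shut) to 1 (fully open). In form: {"series": [[[tx, ty, tz, rx, ry, rz, claw], ...]]}. A call has 1 to 12 rows; each row is the pose to reach, as a shift and turn from the pose commanded when the call began, along the tool's axes at that moment; what a row does not reach only later rows make up. A row lasts 1/8 s, in which the tool goes at most 62.5 mm and 10.7 degrees, less where a joint would pass 70% of its speed; a pose out of reach is approached as far as the arm can. A call with a gripper value outside its range is refused whole. The fingers move at their own pace and stop on an object; FORCE is the grip in N (left out, the last holds). Time passes only in rows, so rows that repeat a pose let the fingers close. It gives the time, the measured TCP pose, the force, the opening and the grip force at its end, in the units of the state.
- status.sense(): the state, without advancing time (a new reading comes with each control period).
- eyes.snapshot(name): name is "scene" or "top"; returns a dict with "img" (420x560x3 uint8, red, green, blue), "mtx" (3x3 intrinsics, pixels), "k1" (the pictures are not rectified: a ray, as slopes to the right and down, at radius r is drawn at 1 + k1 r^2 times it, then the intrinsics apply), "R" (3x3) and "t" (3): a world point X has camera coordinates R X + t. Camera axes: x right, y down, z forward; pixel columns grow to the right and rows downward; lengths in mm; the calibration is good to about 2 mm. A picture is of the moment at which its call begins. There is no depth.
- r.hand_in(): hands the job in; it is judged then, once.
The state is a dict: "time": time; "joint_pos": joint angles; "qd": joint speeds; "joint_efforts": joint torques, N m; "tool_pos": TCP position; "tcp_rot": TCP orientation; "ft_force": force on the tool from outside, world axes, zero at the start; "wrist_torque": the same for the moment, N m; "finger_gap": finger opening in mm; "grip_force": force on a finger pad.
Only numpy, scipy, OpenCV 4.12 (cv2) and the standard library are available. Lean on these libraries where they do the work, as an engineer would, in place of code of your own. Each camera call takes 0.05 s, during which the arm holds its last target. There are 200 camera calls.

## Working session

There is one attempt and no reset: what is moved stays moved. The work goes in short steps, Python scripts to look and compute and a shell command to move; the robot and the scene stay as the last step left them, time stands still between calls to the robot, and variables do not carry over. Pictures are saved under pics/ and viewed, at most 16 in all, crops included, and the job is handed in when it is done.

```bash
ls; mkdir -p pics; python3 - <<'E'
from bench import status, eyes, r
import cv2,numpy as np
s=status.sense();print(s['tool_pos'],s['tcp_rot'],s['finger_gap'],s['time'],r.grip_point_offset)
for n in ('scene','top'):
    d=eyes.snapshot(n);cv2.imwrite(f'pics/{n}0.png',d['img'][:,:,::-1])
    print(n,d['mtx'],d['k1'],d['R'],d['t'],-np.array(d['R']).T@d['t'])
E
```

```text
pics
[ 209.46047075 -561.6751592   230.25750403] [-1.79897181e+02 -6.80007979e-03  2.04452994e+01] 85.7073141254687 0.0 18.700000000000003
scene [[382.73344121   0.         279.33215874]
 [  0.         382.73344121 206.28911098]
 [  0.           0.           1.        ]] -0.07971258809757986 [[-0.82762713 -0.56113625 -0.01262734]
 [-0.40546517  0.61327969 -0.67785398]
 [ 0.38811253 -0.55589039 -0.73508812]] [371.27985961 266.45019673 882.73054792] [ 72.71877597 535.63152366 834.18733639]
top [[460.46327833   0.         279.09727876]
 [  0.         460.46327833 211.54127904]
 [  0.           0.           1.        ]] -0.044724761449129166 [[ 1.69269428e-02 -9.99850153e-01  3.62630966e-03]
 [-9.74119676e-01 -1.73087201e-02 -2.25369177e-01]
 [ 2.25398173e-01  2.82351572e-04 -9.74266690e-01]] [ -48.70544428  488.58888874 1015.70660541] [ 247.83007104  -40.52808396 1099.85860959]
```

View pics/scene0.png

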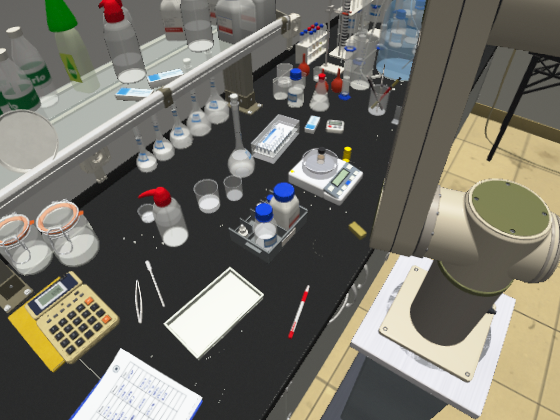

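View pics/top0.png

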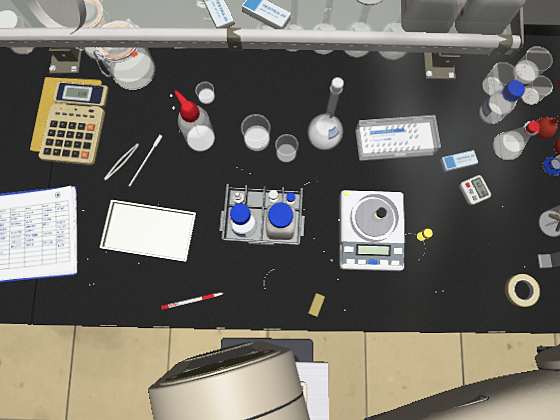

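Top view: tray at (148,231), caddy at (262,215) with the round bottle at (241,213) and the square one at (280,215), and the balance pan at (376,215). The robot base is at the bottom. I'll crop in closer.

```bash
python3 - <<'E'
import cv2,numpy as np
a=cv2.imread('pics/top0.png')[170:280,205:425];b=cv2.imread('pics/scene0.png')[135:265,225:365]
a=cv2.resize(a,(800,400),interpolation=cv2.INTER_CUBIC)
b=cv2.resize(b,None,fx=4.5,fy=4.5,interpolation=cv2.INTER_CUBIC)
cv2.imwrite('pics/a.png',a);cv2.imwrite('pics/b.png',b)
E
```

```text
(no output)
```

View pics/a.png

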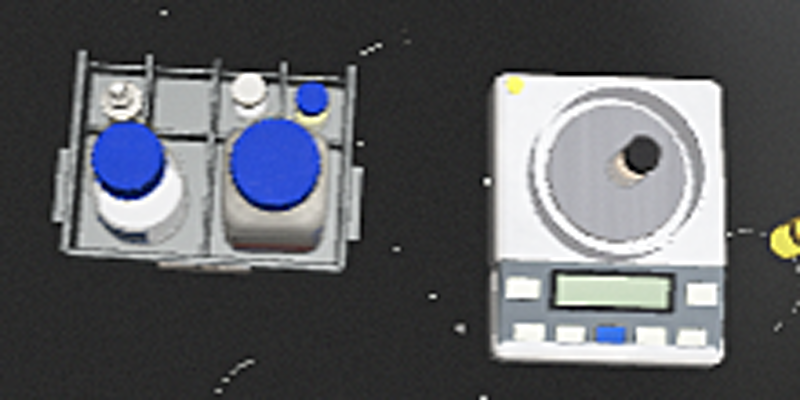

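View pics/b.png

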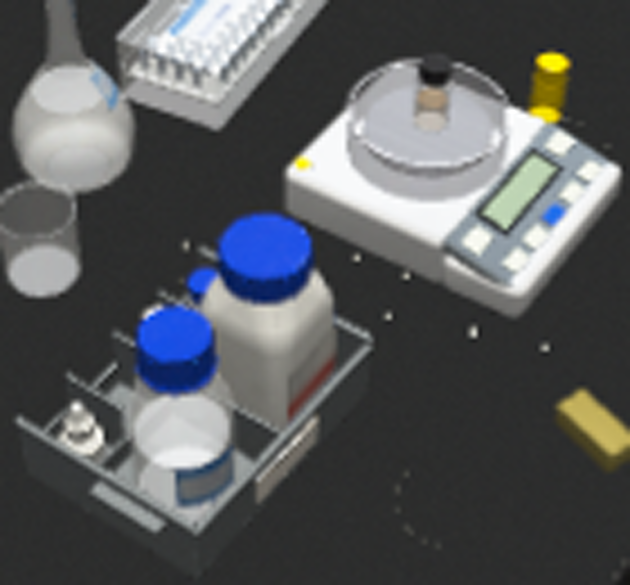

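Crop a: the back row from left to right is dropper (122,97), empty slot (183,105), white vial (250,90) and blue vial (312,98). The black vial cap is at (640,155). Crop b confirms this layout and shows clear space around the balance. Next I'll measure.

```bash
cat > h.py <<'E'
import cv2,numpy as np
from scipy.spatial.transform import Rotation as Ro
from bench import status, eyes, r
def ray(d,p):
    q=cv2.undistortPoints(np.array([[p]],float),np.array(d['mtx']),np.array([d['k1'],0,0,0.]))[0,0]
    R=np.array(d['R']);v=R.T@np.array([q[0],q[1],1]);return -R.T@np.array(d['t']),v/np.linalg.norm(v)
def onz(d,p,z):
    c,v=ray(d,p);return c+v*(z-c[2])/v[2]
def tri(d1,p1,d2,p2):
    c1,v1=ray(d1,p1);c2,v2=ray(d2,p2)
    s=np.linalg.lstsq(np.c_[v1,-v2],c2-c1,rcond=None)[0]
    a,b=c1+s[0]*v1,c2+s[1]*v2;return (a+b)/2,np.linalg.norm(a-b)
def blobs(img,lo,hi,box,amin=15):
    h=cv2.cvtColor(img,cv2.COLOR_RGB2HSV);m=cv2.inRange(h,lo,hi)
    x0,y0,x1,y1=box;k=np.zeros_like(m);k[y0:y1,x0:x1]=m[y0:y1,x0:x1]
    n,l,st,c=cv2.connectedComponentsWithStats(k)
    return [(c[i].round(2),st[i]) for i in range(1,n) if st[i][4]>=amin],k
BLUE=((108,150,60),(125,255,255))
def delta(x,y,z,yaw=None):
    s=status.sense();R0=Ro.from_euler('xyz',s['tcp_rot'],degrees=True)
    print('shift cm',(R0.inv().apply(np.array([x,y,z])-s['tool_pos'])/10).round(2),
      'rot',(R0.inv()*Ro.from_euler('xyz',[180,0,yaw],degrees=True)).as_rotvec().round(3) if yaw is not None else '',
      'tcp',np.round(s['tool_pos'],1),np.round(s['tcp_rot'],1))
E
python3 - <<'E'
from h import *
T=eyes.snapshot('top');S=eyes.snapshot('scene')
bt,_=blobs(T['img'],*BLUE,(215,170,310,250));bs,_=blobs(S['img'],*BLUE,(225,165,320,245))
for b in bt:print('top',b)
for b in bs:print('scn',b)
kt,_=blobs(T['img'],(0,0,0),(180,255,70),(370,200,390,222),5);ks,_=blobs(S['img'],(0,0,0),(180,255,70),(312,142,330,162),5)
print('blk',kt,ks)
# tray
for n,d,box in(('T',T,(90,190,205,270)),('S',S,(155,260,275,365))):
    _,m=blobs(d['img'],(0,0,130),(180,80,255),box)
    c=max(cv2.findContours(m,0,2)[0],key=cv2.contourArea);q=cv2.approxPolyDP(cv2.convexHull(c),6,True)[:,0]
    print(n,'tray',q.tolist(),[onz(d,p,20)[:2].round(0).tolist() for p in q])
ca=lambda x,y:(205+(x+.5)*220/800-.5,170+(y+.5)*110/400-.5)
cb=lambda x,y:(225+(x+.5)/4.5-.5,135+(y+.5)/4.5-.5)
for nm,a in(('BL',(82,55)),('BR',(352,68)),('FL',(65,253)),('FR',(342,270))):print(nm,onz(T,ca(*a),51).round(1))
print('FL',tri(T,ca(65,253),S,cb(195,528)),'FR',tri(T,ca(342,270),S,cb(370,342)),'BL',tri(T,ca(82,55),S,cb(20,422)))
for a in((495,73),(722,82),(495,358),(722,365)):print('bal',onz(T,ca(*a),48).round(1))
print('blackcap',tri(T,ca(640,155),S,cb(435,70)))
E
```

```text
top (array([290.38, 196.35]), array([287, 192,   8,   9,  60], dtype=int32))
top (array([239.9, 213.4]), array([230, 203,  20,  22, 325], dtype=int32))
top (array([280.3 , 214.69]), array([269, 203,  24,  25, 478], dtype=int32))
scn (array([283.48, 191.39]), array([273, 182,  22,  20, 337], dtype=int32))
scn (array([269. , 197.1]), array([266, 194,   7,   8,  31], dtype=int32))
scn (array([263.36, 212.37]), array([255, 203,  18,  19, 281], dtype=int32))
blk [(array([380.93, 212.37]), array([376, 208,  10,  10,  73], dtype=int32))] [(array([320.96, 146.14]), array([312, 142,  18,  12, 153], dtype=int32))]
T tray [[111, 200], [194, 212], [186, 260], [100, 247]] [[519.0, 369.0], [493.0, 165.0], [377.0, 177.0], [404.0, 384.0]]
S tray [[230, 267], [263, 295], [197, 358], [163, 323]] [[489.0, 162.0], [373.0, 181.0], [401.0, 385.0], [521.0, 369.0]]
BL [553.4  83.9  51. ]
BR [547.8 -92.1  51. ]
FL [422.7  89.2  51. ]
FR [414.9 -86.6  51. ]
FL (array([422.2660549 ,  88.95369889,  52.12372886]), np.float64(0.4339730774640538)) FR (array([415.10524653, -86.74769119,  48.74648392]), np.float64(0.2841046617624428)) BL (array([552.70365187,  83.59126963,  51.92504   ]), np.float64(0.9954763782777399))
bal [ 547.  -185.7   48. ]
bal [ 543.7 -334.5   48. ]
bal [ 361.1 -183.3   48. ]
bal [ 358.9 -326.5   48. ]
blackcap (array([ 477.14764505, -264.24312756,  114.27726921]), np.float64(2.1663681238933554))
```

```bash
python3 - <<'E'
from h import *
T=eyes.snapshot('top');S=eyes.snapshot('scene')
print('sq',tri(T,(280.3,214.69),S,(283.48,191.39)),'rd',tri(T,(239.9,213.4),S,(263.36,212.37)))
print('sqp',onz(T,(280.3,214.69),129.5),'rdp',onz(T,(239.9,213.4),134),'bluevial',onz(T,(290.38,196.35),49),tri(T,(290.38,196.35),S,(269,196)))
print('black z111',onz(T,(380.93,212.37),111))
for (a,b,nm) in(((111,200),(163,323),'L'),((194,212),(230,267),'R'),((100,247),(197,358),'FL'),((186,260),(263,295),'FR')):print(nm,tri(T,a,S,b))
# pan
h=cv2.cvtColor(T['img'],cv2.COLOR_RGB2HSV)[185:245,345:405]
m=cv2.inRange(h,(0,0,110),(180,70,185));c=max(cv2.findContours(m,0,1)[0],key=cv2.contourArea)
e=cv2.fitEllipse(cv2.convexHull(c));print('pan',e);p=np.array(e[0])+[345,185];print(onz(T,p,66))
s=status.sense();delta(479,40,260,87.8)
E
```

```text
sq (array([463.76841854, -43.21808972, 133.64719011]), np.float64(1.454589934658774)) rd (array([465.25639384,  43.79419093, 132.6620435 ]), np.float64(1.5337982026683683))
sqp [465.39162998 -42.96204359 129.5       ] rdp [465.68204209  43.98270128 134.        ] bluevial [528.22750017 -66.23340545  49.        ] (array([525.96076721, -65.50816375,  61.49376967]), np.float64(2.2308643222067794))
black z111 [ 478.7227691  -265.29043719  111.        ]
L (array([519.41274641, 368.92627   ,  21.47554677]), np.float64(1.2569201750033274))
R (array([490.69369896, 163.55577765,  21.46667417]), np.float64(3.936178307402365))
FL (array([403.18935475, 384.89335853,  17.1524138 ]), np.float64(1.6739268845872346))
FR (array([376.6229315 , 177.89234561,  13.0064875 ]), np.float64(1.9895814913321437))
pan ((28.89337158203125, 32.42994689941406), (36.73944091796875, 38.548587799072266), 127.38917541503906)
[ 476.97180424 -258.83308692   66.        ]
shift cm [ 46.28 -47.    -2.87] rot [-1.000e-03 -0.000e+00 -1.176e+00] tcp [ 209.5 -562.   230.9] [-180.    -0.    20.4]
```

```bash
python3 -m handwheel '{"series": [[[2,-2.1,0,0,0,-0.06,1],[6,-6.4,0,0,0,-0.16,1],[10.5,-11.1,0,0,0,-0.28,1],[15,-15.9,0,0,0,-0.4,1],[19.5,-20.7,0,0,0,-0.52,1],[24,-25.4,0,0,0,-0.64,1],[28.5,-30.2,0,0,0,-0.76,1],[33,-35,0,0,0,-0.88,1],[37.5,-39.8,0,0,0,-1,1],[41.5,-44,0,0,0,-1.1,1],[44,-46.7,0,0,0,-1.16,1],[45.1,-47.8,0,0,0,-1.176,1]]]}' 
python3 -c "
from h import *
delta(465.5,43.9,131,87.8)"
```

```text
time: 1.8
tool_pos: [465.6, 46.1, 231.2]
tcp_rot: [-180.0, -0.0, 88.1]
ft_force: [0.2, -0.2, 0.6]
finger_gap: 85.5
grip_force: 0.0
shift cm [-2.200e-01 -1.000e-02  1.002e+01] rot [-0.    -0.001  0.005] tcp [465.6  46.1 231.2] [-180.    -0.    88.1]
```

```bash
python3 -m handwheel '{"series": [[[-0.1,0,2,0,0,0,1],[-0.2,0,5,0,0,0,1],[-0.2,0,7.5,0,0,0,1],[-0.2,0,9.3,0,0,0,1],[-0.2,0,10.2,0,0,0,1],[-0.2,0,10.2,0,0,0,0.7],[-0.2,0,10.2,0,0,0,0.4],[-0.2,0,10.2,0,0,0,0.3],[-0.2,0,10.2,0,0,0,0.3],[-0.2,0,10.2,0,0,0,0.3],[-0.2,0,10.2,0,0,0,0.3],[-0.2,0,10.2,0,0,0,0.3]]]}' 40
python3 -c "
from h import *
delta(465.5,43.9,131,87.8)
cv2.imwrite('pics/c.png',cv2.resize(eyes.snapshot('scene')['img'][100:270,200:390,::-1],None,fx=3,fy=3))"
```

```text
time: 3.3
tool_pos: [466.1, 41.2, 130.7]
tcp_rot: [179.9, 0.0, 87.8]
ft_force: [-0.7, -0.6, 5.8]
finger_gap: 39.5
grip_force: 40.7
shift cm [ 0.27 -0.08 -0.03] rot [0.002 0.    0.   ] tcp [466.1  41.2 130.7] [179.9   0.   87.8]
```

View pics/c.png

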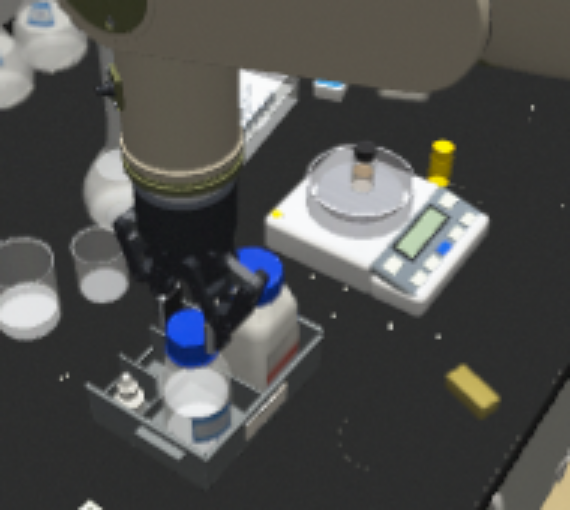

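```bash
python3 -m handwheel '{"series": [[[0,0,-0.3,0,0,0,0.3],[0,0,-1.5,0,0,0,0.3],[0,0,-3.5,0,0,0,0.3],[0,0,-6,0,0,0,0.3],[0,0,-8,0,0,0,0.3],[1,-0.1,-9,0,0,0,0.3],[3,-0.3,-9,0,0,0,0.3],[6,-0.5,-9,0,0,0,0.3],[9.5,-0.8,-9,0,0,0,0.3],[13,-1.1,-9,0,0,0,0.3],[16.5,-1.4,-9,0,0,0,0.3],[19,-1.6,-9,0,0,0,0.3]]]}' && python3 -m handwheel '{"series": [[[2.5,-0.2,0,0,0,0,0.3],[5,-0.4,0,0,0,0,0.3],[7,-0.6,0,0,0,0,0.3],[8.2,-0.7,0,0,0,0,0.3],[8.6,-0.7,0,0,0,0,0.3],[8.6,-0.7,0,0,0,0,0.3],[8.6,-0.7,0,0,0,0,0.3]]]}'
python3 -c "
from h import *
delta(454.5,318,131,87.8)
T=eyes.snapshot('top');S=eyes.snapshot('scene')
a=blobs(T['img'],*BLUE,(90,170,215,260))[0];b=blobs(S['img'],*BLUE,(130,180,290,340))[0];print(a,b)
cv2.imwrite('pics/d.png',cv2.resize(S['img'][150:370,120:330,::-1],None,fx=2.5,fy=2.5))"
```

```text
time: 4.85
tool_pos: [455.4, 233.7, 218.8]
tcp_rot: [-179.9, -0.0, 87.9]
ft_force: [-0.1, -0.9, -2.9]
finger_gap: 39.3
grip_force: 40.8
time: 5.72
tool_pos: [452.8, 317.3, 219.3]
tcp_rot: [180.0, 0.0, 87.8]
ft_force: [0.1, -0.5, -3.1]
finger_gap: 39.3
grip_force: 40.8
shift cm [0.08 0.16 8.83] rot [ 0.  0. -0.] tcp [452.8 317.3 219.3] [180.    0.   87.8]
[(array([ 99.43, 206.56]), array([ 90, 197,  20,  23, 317], dtype=int32))] [(array([281.93, 191.43]), array([273, 182,  17,  20, 282], dtype=int32)), (array([268.74, 197.45]), array([266, 195,   7,   7,  31], dtype=int32)), (array([177.79, 277.02]), array([169, 265,  24,  23, 296], dtype=int32))]
```

View pics/d.png

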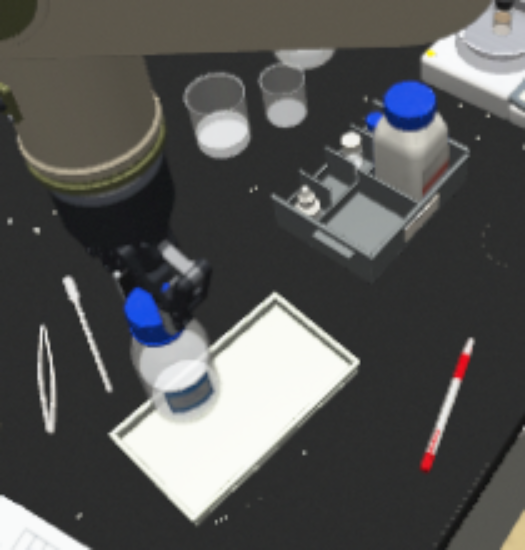

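```bash
python3 -m handwheel '{"series": [[[0,0.1,1,0,0,0,0.3],[0,0.1,3,0,0,0,0.3],[0,0.1,5,0,0,0,0.3],[0,0.1,7,0,0,0,0.3],[0,0.1,8,0,0,0,0.3],[0,0.1,8.4,0,0,0,0.3],[0,0.1,8.6,0,0,0,0.3],[0,0.1,8.7,0,0,0,0.3],[0,0.1,8.8,0,0,0,0.3],[0,0.1,8.85,0,0,0,0.3],[0,0.1,8.9,0,0,0,0.3],[0,0.1,8.9,0,0,0,0.3]]]}'
```

```text
time: 7.32
tool_pos: [453.6, 317.8, 130.3]
tcp_rot: [-180.0, -0.0, 87.8]
ft_force: [-0.3, -0.1, -2.9]
finger_gap: 39.7
grip_force: 40.8
```

```bash
python3 -m handwheel '{"series": [[[0,0,0.05,0,0,0,0.3],[0,0,0.1,0,0,0,0.3],[0,0,0.12,0,0,0,0.3],[0,0,0.12,0,0,0,0.3]]]}'
```

```text
time: 7.82
tool_pos: [454.0, 318.0, 129.8]
tcp_rot: [180.0, -0.0, 87.8]
ft_force: [-1.3, -0.4, 5.0]
finger_gap: 39.4
grip_force: 41.7
```

```bash
python3 -m handwheel '{"series": [[[0,0,0,0,0,0,0.6],[0,0,0,0,0,0,1],[0,0,0,0,0,0,1],[0,0,0,0,0,0,1],[0,0,-1,0,0,0,1],[0,0,-3.5,0,0,0,1],[0,0,-6.5,0,0,0,1],[0,0,-9,0,0,0,1],[-1.5,0.1,-10,0,0,0,1],[-5,0.3,-10,0,0,0,1],[-9.5,0.6,-10,0,0,0,1],[-14,0.9,-10,0,0,0,1]]]}' && python3 -m handwheel '{"series": [[[-4.5,0.3,0,0,0,0,1],[-9,0.6,0,0,0,0,1],[-13.5,0.9,0,0,0,0,1],[-18,1.2,0,0,0,0,1],[-20.5,1.4,0,0,0,0,1],[-21.7,1.5,0,0,0,0,1],[-22,1.5,0,0,0,0,1],[-22,1.5,0,0,0,0,1],[-22,1.5,0,0,0,0,1]]]}'
python3 -c "
from h import *
delta(464.6,-43.1,128,87.8)
T=eyes.snapshot('top');S=eyes.snapshot('scene')
a=blobs(T['img'],*BLUE,(80,170,215,270))[0];b=blobs(S['img'],*BLUE,(130,220,250,370))[0];print(a,b)
if a and b: print(tri(T,a[0][0],S,b[0][0]))
"
```

```text
time: 9.32
tool_pos: [456.7, 175.5, 228.5]
tcp_rot: [-180.0, 0.0, 87.8]
ft_force: [1.2, -0.7, 0.3]
finger_gap: 85.8
grip_force: 0.0
time: 10.45
tool_pos: [463.9, -42.0, 229.0]
tcp_rot: [-180.0, -0.0, 87.9]
ft_force: [0.1, -0.3, -0.0]
finger_gap: 85.2
grip_force: 0.0
shift cm [-0.11  0.07 10.1 ] rot [-0.    -0.     0.002] tcp [463.9 -42.  229. ] [-180.    -0.    87.9]
[(array([111.99, 216.92]), array([101, 207,  23,  21, 377], dtype=int32))] [(array([189.89, 297.99]), array([179, 286,  23,  25, 423], dtype=int32))]
(array([452.9301903 , 320.24828002, 132.76937544]), np.float64(0.6589724577949788))
```

```bash
python3 -m handwheel '{"series": [[[-0.1,0.1,2,0,0,0,1],[-0.1,0.1,5,0,0,0,1],[-0.1,0.1,7.5,0,0,0,1],[-0.1,0.1,9.3,0,0,0,1],[-0.1,0.1,10.3,0,0,0,1],[-0.1,0.1,10.3,0,0,0,0.8],[-0.1,0.1,10.3,0,0,0,0.6],[-0.1,0.1,10.3,0,0,0,0.45],[-0.1,0.1,10.3,0,0,0,0.45],[-0.1,0.1,10.3,0,0,0,0.45],[-0.1,0.1,10.3,0,0,0,0.45]]]}' 50 && python3 -m handwheel '{"series": [[[0,0,-0.3,0,0,0,0.45],[0,0,-0.8,0,0,0,0.45],[0,0,-1.5,0,0,0,0.45],[0,0,-1.5,0,0,0,0.45]]]}'
```

```text
time: 11.92
tool_pos: [465.8, -44.0, 127.5]
tcp_rot: [179.9, 0.0, 87.8]
ft_force: [-2.3, -0.7, 5.6]
finger_gap: 51.9
grip_force: 53.4
time: 12.42
tool_pos: [465.4, -44.0, 141.9]
tcp_rot: [179.9, 0.0, 87.8]
ft_force: [-0.2, 0.1, -4.1]
finger_gap: 51.7
grip_force: 52.7
```

```bash
python3 -m handwheel '{"series": [[[0,0,-1.5,0,0,0,0.45],[0,0,-4,0,0,0,0.45],[0,0,-6,0,0,0,0.45],[0.8,-0.1,-7.5,0,0,0,0.45],[2.5,-0.3,-8,0,0,0,0.45],[5,-0.6,-8,0,0,0,0.45],[8,-1,-8,0,0,0,0.45],[11,-1.3,-8,0,0,0,0.45],[14,-1.7,-8,0,0,0,0.45],[17,-2,-8,0,0,0,0.45],[20,-2.4,-8,0,0,0,0.45],[22.5,-2.7,-8,0,0,0,0.45]]]}' && python3 -m handwheel '{"series": [[[2,-0.2,0,0,0,0,0.45],[3.4,-0.4,0,0,0,0,0.45],[4.3,-0.5,0,0,0,0,0.45],[4.3,-0.5,1,0,0,0,0.45],[4.3,-0.5,3,0,0,0,0.45],[4.3,-0.5,5,0,0,0,0.45],[4.3,-0.5,7,0,0,0,0.45],[4.3,-0.5,8,0,0,0,0.45],[4.3,-0.5,8.5,0,0,0,0.45],[4.3,-0.5,8.7,0,0,0,0.45],[4.3,-0.5,8.7,0,0,0,0.45]]]}'
python3 -c "
from h import *
delta(443.5,225,126.5,87.8)
S=eyes.snapshot('scene')
cv2.imwrite('pics/e.png',cv2.resize(S['img'][150:370,120:330,::-1],None,fx=2.5,fy=2.5))"
```

```text
time: 13.92
tool_pos: [445.1, 184.2, 220.3]
tcp_rot: [-179.9, 0.0, 87.9]
ft_force: [0.0, -0.7, -3.3]
finger_gap: 51.4
grip_force: 53.2
time: 15.3
tool_pos: [443.5, 225.3, 134.7]
tcp_rot: [180.0, -0.0, 87.8]
ft_force: [-0.5, -0.1, -2.8]
finger_gap: 52.0
grip_force: 53.2
shift cm [-0.03 -0.    0.82] rot [ 0.001 -0.     0.   ] tcp [443.5 225.3 134.7] [180.   -0.   87.8]
```

View pics/e.png

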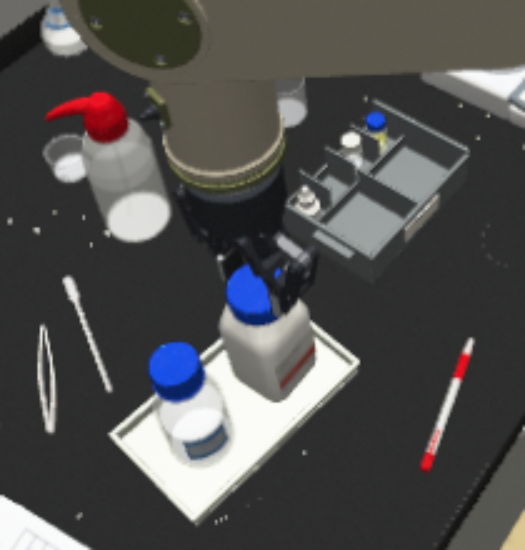

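The square bottle is just above the tray floor beside the round one, which stands upright. The back row of the caddy is now clear to see. Lowering it slowly.

```bash
python3 -m handwheel '{"series": [[[0,0,0.3,0,0,0,0.45],[0,0,0.55,0,0,0,0.45],[0,0,0.7,0,0,0,0.45],[0,0,0.75,0,0,0,0.45],[0,0,0.8,0,0,0,0.45],[0,0,0.8,0,0,0,0.45]]]}'
```

```text
time: 16.1
tool_pos: [443.2, 225.3, 126.7]
tcp_rot: [180.0, -0.0, 87.8]
ft_force: [-3.1, 0.0, 4.5]
finger_gap: 51.8
grip_force: 53.9
```

```bash
python3 -m handwheel '{"series": [[[0,0,0,0,0,0,0.7],[0,0,0,0,0,0,1],[0,0,0,0,0,0,1],[0,0,0,0,0,0,1],[0,0,-1,0,0,0,1],[0,0,-3.5,0,0,0,1],[0,0,-6.5,0,0,0,1],[0,0,-9,0,0,0,1],[0,0,-10,0,0,0,1],[0,0,-10,0,0,0,1]]]}' 
python3 -c "
from h import *
T=eyes.snapshot('top');S=eyes.snapshot('scene')
f=lambda d,box,lo=BLUE[0],hi=BLUE[1]:max(blobs(d['img'],lo,hi,box,8)[0],key=lambda b:b[1][4])[0]
a=f(T,(270,180,310,230));b=f(S,(255,180,300,215));print(a,b,'blue vial',tri(T,a,S,b),onz(T,a,49))
a=f(T,(365,198,395,226),(0,0,0),(180,255,60));b=blobs(S['img'],(0,0,0),(180,255,60),(312,140,332,162),8)[0];print(a,b,'black',onz(T,a,111))
cv2.imwrite('pics/f.png',np.hstack([cv2.resize(T['img'][175:255,210:310,::-1],None,fx=4,fy=4),cv2.resize(S['img'][150:230,290:390,::-1]*0+S['img'][135:215,280:380,::-1],None,fx=4,fy=4)]))
a=f(T,(140,190,215,270));b=f(S,(200,230,260,300))
print('sq',tri(T,a,S,b))
delta(478,-265,230,87.8)
"
```

```text
time: 17.35
tool_pos: [443.5, 225.4, 226.8]
tcp_rot: [179.9, -0.0, 87.8]
ft_force: [0.5, 0.1, -0.1]
finger_gap: 85.5
grip_force: 0.0
[290.19 196.16] [269.77 198.04] blue vial (array([526.53573041, -66.06210478,  53.2947379 ]), np.float64(2.084764802085945)) [528.68345891 -65.77954246  49.        ]
[379.13 214.93] [(array([322.2 , 144.73]), array([312, 141,  20,  10, 128], dtype=int32)), (array([321.08, 151.25]), array([318, 149,   7,   5,  24], dtype=int32))] black [ 472.85108873 -261.10669827  111.        ]
sq (array([441.80984197, 225.29046956, 130.67571596]), np.float64(0.5647461340199775))
shift cm [-48.83   5.4   -0.48] rot [-0.001  0.001  0.   ] tcp [442.7 225.  225. ] [-179.9    0.    87.8]
```

View pics/f.png

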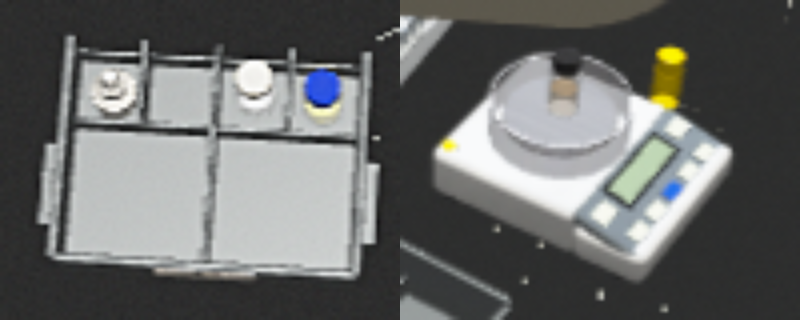

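Left half: the caddy seen from above, empty slot with its floor centre near (181,95), blue vial cap at (322,88). Right half: black vial cap at (566,62), standing inside the ring.

```bash
python3 -c "
from h import *
T=eyes.snapshot('top');S=eyes.snapshot('scene')
print('black',tri(T,(380.9,212.4),S,(321.4,150.4)),tri(T,(380.9,212.4),S,(321.1,151.0)))
ct=lambda x,y:(210+(x+.5)/4-.5,175+(y+.5)/4-.5)
for n,p,z in(('empty floor',(181,97),4),('fin1back',(145,45),50),('fin2back',(218,50),50),('fin1',(143,126),50),('fin2',(213,130),50)):print(n,onz(T,ct(*p),z).round(1))
"; python3 -m handwheel '{"series": [[[-1.5,0.2,0,0,0,0,1],[-5,0.6,0,0,0,0,1],[-10,1.1,0,0,0,0,1],[-15,1.7,0,0,0,0,1],[-20,2.2,0,0,0,0,1],[-25,2.8,0,0,0,0,1],[-30,3.3,0,0,0,0,1],[-35,3.9,0,0,0,0,0.8],[-40,4.4,0,0,0,0,0.6],[-44,4.9,0,0,0,0,0.6],[-47.5,5.3,0,0,0,0,0.6],[-48.8,5.4,0,0,0,0,0.6]]]}' && python3 -m handwheel '{"series": [[[0,0,0,0,0,0,0.6],[0,0,0,0,0,0,0.6]]]}'
```

```text
black (array([ 477.17360352, -265.16504656,  112.76798806]), np.float64(2.2197357049492057)) (array([ 478.11648962, -265.83523407,  109.54870213]), np.float64(1.8219992405046426))
empty floor [532.3  19.9   4. ]
fin1back [551.8  39.6  50. ]
fin2back [549.5  -3.7  50. ]
fin1 [502.4  39.1  50. ]
fin2 [500.7  -2.   50. ]
time: 19.05
tool_pos: [477.4, -266.7, 225.4]
tcp_rot: [-179.9, -0.0, 87.7]
ft_force: [0.3, 0.8, -0.6]
finger_gap: 51.2
grip_force: 0.0
time: 19.3
tool_pos: [478.4, -263.6, 226.0]
tcp_rot: [-180.0, -0.0, 87.9]
ft_force: [1.0, 1.0, -0.1]
finger_gap: 51.5
grip_force: 0.0
```

```bash
python3 -m handwheel '{"series": [[[-0.2,0,2,0,0,0,0.6],[-0.2,0,5,0,0,0,0.6],[-0.2,0,8,0,0,0,0.6],[-0.2,0,10.5,0,0,0,0.6],[-0.2,0,12.3,0,0,0,0.6],[-0.2,0,13,0,0,0,0.6],[-0.2,0,13.3,0,0,0,0.6],[-0.2,0,13.3,0,0,0,0.6]]]}' 25
python3 -c "
from h import *
S=eyes.snapshot('scene')
cv2.imwrite('pics/g.png',cv2.resize(S['img'][110:220,260:400,::-1],None,fx=4,fy=4))"
```

```text
time: 20.3
tool_pos: [478.9, -266.8, 93.8]
tcp_rot: [179.9, 0.0, 87.8]
ft_force: [1.1, 0.2, -0.2]
finger_gap: 51.2
grip_force: 0.0
```

View pics/g.png

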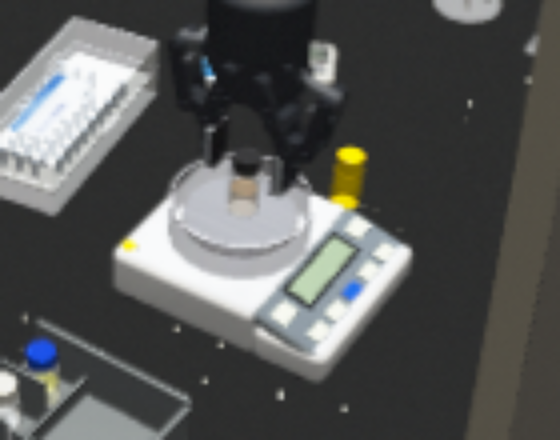

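The vial cap at (247,162) sits between the fingertips at (213,150) and (280,175), clear of the ring. Closing and lifting.

```bash
python3 -m handwheel '{"series": [[[0.1,0,0,0,0,0,0.5],[0.1,0,0,0,0,0,0.42],[0.1,0,0,0,0,0,0.36],[0.1,0,0,0,0,0,0.32],[0.1,0,0,0,0,0,0.28],[0.1,0,0,0,0,0,0.22],[0.1,0,0,0,0,0,0.15],[0.1,0,0,0,0,0,0.15],[0.1,0,0,0,0,0,0.15],[0.1,0,0,0,0,0,0.15]]]}' 25 && python3 -m handwheel '{"series": [[[0,0,-0.3,0,0,0,0.15],[0,0,-1,0,0,0,0.15],[0,0,-3,0,0,0,0.15],[0,0,-5.5,0,0,0,0.15],[0,0,-8,0,0,0,0.15],[0,0,-8,0,0,0,0.15]]]}'
python3 -c "
from h import *
delta(529,18.8,130,87.8)"
```

```text
time: 21.6
tool_pos: [478.6, -265.6, 93.2]
tcp_rot: [180.0, 0.0, 87.8]
ft_force: [0.7, 0.6, 0.9]
finger_gap: 22.1
grip_force: 24.6
time: 22.35
tool_pos: [479.9, -266.5, 176.1]
tcp_rot: [179.8, 0.2, 87.8]
ft_force: [0.3, 0.5, -0.5]
finger_gap: 21.7
grip_force: 24.5
shift cm [28.71  3.8   4.54] rot [0.004 0.003 0.   ] tcp [ 479.9 -266.5  176.1] [179.8   0.2  87.8]
```

```bash
python3 -m handwheel '{"series": [[[1,0.1,0,0,0,0,0.15],[3.5,0.5,0,0,0,0,0.15],[7,0.9,0,0,0,0,0.15],[11,1.4,0,0,0,0,0.15],[15,2,0,0,0,0,0.15],[19,2.5,0,0,0,0,0.15],[23,3,1,0,0,0,0.15],[26,3.4,2.5,0,0,0,0.15],[28,3.7,4,0,0,0,0.15],[28.6,3.8,4.5,0,0,0,0.15],[28.6,3.8,4.5,0,0,0,0.15],[28.6,3.8,4.5,0,0,0,0.15]]]}'
python3 -c "
from h import *
delta(529,18.5,31.2,87.8)
S=eyes.snapshot('scene')
cv2.imwrite('pics/i.png',cv2.resize(S['img'][130:260,200:340,::-1],None,fx=4,fy=4))"
```

```text
time: 23.85
tool_pos: [527.5, 18.1, 128.5]
tcp_rot: [180.0, 0.0, 87.8]
ft_force: [-0.1, 0.8, -0.0]
finger_gap: 22.0
grip_force: 24.5
shift cm [0.04 0.14 9.73] rot [ 0.  0. -0.] tcp [527.5  18.1 128.5] [180.    0.   87.8]
```

View pics/i.png

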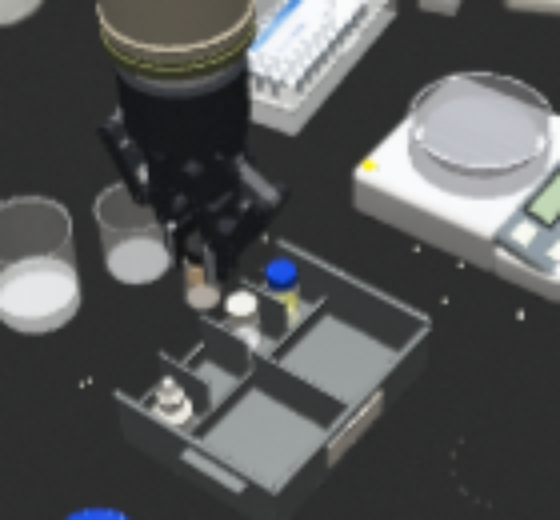

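The vial hangs upright over the empty slot, with its bottom at (203,297) and the beaker clear behind. Lowering.

```bash
python3 -m handwheel '{"series": [[[0,0.1,0.8,0,0,0,0.15],[0,0.1,2,0,0,0,0.15],[0,0.1,3.5,0,0,0,0.15],[0,0.1,5,0,0,0,0.15],[0,0.1,6.5,0,0,0,0.15],[0,0.1,7.8,0,0,0,0.15],[0,0.1,8.7,0,0,0,0.15],[0,0.1,9.2,0,0,0,0.15],[0,0.1,9.4,0,0,0,0.15],[0,0.1,9.5,0,0,0,0.15],[0,0.1,9.5,0,0,0,0.15]]]}'; python3 -m handwheel '{"series": [[[0,0,0.06,0,0,0,0.15],[0,0,0.12,0,0,0,0.15],[0,0,0.18,0,0,0,0.15],[0,0,0.18,0,0,0,0.15]]]}'
```

```text
time: 25.28
tool_pos: [528.7, 18.8, 33.5]
tcp_rot: [180.0, 0.0, 87.8]
ft_force: [-0.2, -0.8, 0.2]
finger_gap: 22.0
grip_force: 24.5
time: 25.78
tool_pos: [528.4, 18.8, 31.3]
tcp_rot: [-180.0, -0.0, 87.8]
ft_force: [0.4, 0.4, 0.4]
finger_gap: 22.4
grip_force: 24.5
```

```bash
python3 -m handwheel '{"series": [[[0,0,0.05,0,0,0,0.15],[0,0,0.1,0,0,0,0.15],[0,0,0.1,0,0,0,0.15]]]}'; python3 -m handwheel '{"series": [[[0,0,0.04,0,0,0,0.15],[0,0,0.06,0,0,0,0.15],[0,0,0.06,0,0,0,0.15]]]}'
```

```text
time: 26.15
tool_pos: [528.6, 18.9, 31.0]
tcp_rot: [180.0, -0.0, 87.8]
ft_force: [-2.8, 0.7, 7.0]
finger_gap: 22.1
grip_force: 24.7
time: 26.52
tool_pos: [528.8, 18.9, 31.0]
tcp_rot: [180.0, -0.0, 87.8]
ft_force: [-5.1, 0.3, 11.6]
finger_gap: 21.5
grip_force: 25.0
```

```bash
python3 -m handwheel '{"series": [[[0,0,-0.1,0,0,0,0.15],[0,0,-0.1,0,0,0,0.3],[0,0,-0.1,0,0,0,0.4],[0,0,-0.1,0,0,0,0.5],[0,0,-0.1,0,0,0,0.6],[0,0,-0.1,0,0,0,0.6],[0,0,-1.5,0,0,0,0.6],[0,0,-4,0,0,0,0.6],[0,0,-7,0,0,0,0.6],[0,0,-10,0,0,0,0.6],[0,0,-12,0,0,0,0.6],[0,0,-12,0,0,0,0.6]]]}'
python3 -m handwheel '{"series": [[[4,0,0,0,0,0,0.6],[8,0,0,0,0,0,0.6],[12,0,0,0,0,0,0.6],[16,0,0,0,0,0,0.6],[16,0,0,0,0,0,0.6]]]}'
python3 -c "
from h import *
T=eyes.snapshot('top');S=eyes.snapshot('scene')
f=lambda d,box,lo=BLUE[0],hi=BLUE[1]:max(blobs(d['img'],lo,hi,box,8)[0],key=lambda b:b[1][4])[0]
a=f(T,(270,180,310,230));b=f(S,(255,180,300,215));print(a,b,'blue vial',tri(T,a,S,b),onz(T,a,49))
cv2.imwrite('pics/j.png',np.hstack([cv2.resize(T['img'][175:255,210:310,::-1],None,fx=4,fy=4),cv2.resize(S['img'][180:260,220:320,::-1],None,fx=4,fy=4)]))
delta(528.5,-66,110,87.8)
"
```

```text
time: 28.02
tool_pos: [530.1, 18.7, 152.7]
tcp_rot: [179.7, 0.0, 87.8]
ft_force: [0.2, 1.2, -0.8]
finger_gap: 51.2
grip_force: 0.0
time: 28.65
tool_pos: [533.5, 181.0, 148.6]
tcp_rot: [-179.9, -0.0, 88.0]
ft_force: [-0.2, -0.3, -0.5]
finger_gap: 51.4
grip_force: 0.0
[290.19 196.16] [269.77 198.04] blue vial (array([526.53573041, -66.06210478,  53.2947379 ]), np.float64(2.084764802085945)) [528.68345891 -65.77954246  49.        ]
shift cm [-24.46   0.38   3.89] rot [-0.001  0.001  0.002] tcp [533.8 178.6 148.7] [-179.9    0.    87.9]
```

View pics/j.png

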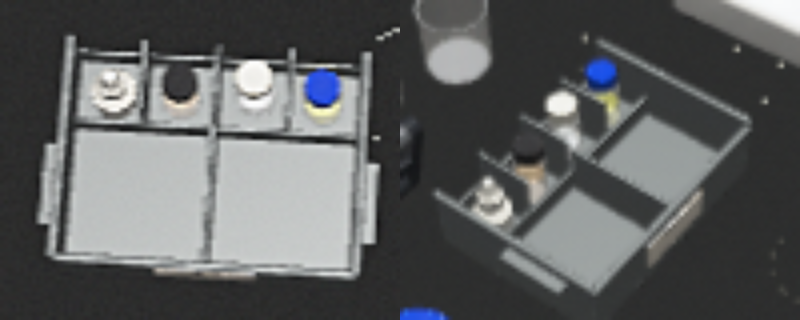

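The black vial stands upright in the second slot, at (180,85) left and (528,160) right. The other three haven't moved. Going to the blue vial.

```bash
python3 -m handwheel '{"series": [[[-1,0,0,0,0,0,0.6],[-4,0.1,0,0,0,0,0.6],[-8,0.1,0,0,0,0,0.6],[-12,0.2,0,0,0,0,0.6],[-16,0.3,0,0,0,0,0.6],[-20,0.3,0,0,0,0,0.6],[-23,0.4,0,0,0,0,0.6],[-24.4,0.4,0.5,0,0,0,0.6],[-24.5,0.4,2,0,0,0,0.6],[-24.5,0.4,3.5,0,0,0,0.6],[-24.5,0.4,4.5,0,0,0,0.6],[-24.5,0.4,4.5,0,0,0,0.6]]]}'
python3 -c "
from h import *
delta(528,-66,31,87.8)"
```

```text
time: 30.25
tool_pos: [528.1, -65.3, 103.0]
tcp_rot: [-179.8, -0.0, 87.9]
ft_force: [0.2, -0.1, 0.2]
finger_gap: 51.2
grip_force: 0.0
shift cm [-0.08  0.01  7.2 ] rot [-0.003 -0.001  0.002] tcp [528.1 -65.3 103. ] [-179.8   -0.    87.9]
```

```bash
python3 -m handwheel '{"series": [[[0,0,1.5,0,0,0,0.6],[0,0,3,0,0,0,0.6],[0,0,4.5,0,0,0,0.6],[0,0,5.8,0,0,0,0.6],[0,0,6.6,0,0,0,0.6],[0,0,7,0,0,0,0.6],[0,0,7.1,0,0,0,0.5],[0,0,7.1,0,0,0,0.42],[0,0,7.1,0,0,0,0.36],[0,0,7.1,0,0,0,0.32],[0,0,7.1,0,0,0,0.28],[0,0,7.1,0,0,0,0.22]]]}' && python3 -m handwheel '{"series": [[[0,0,0,0,0,0,0.15],[0,0,0,0,0,0,0.15],[0,0,0,0,0,0,0.15],[0,0,0,0,0,0,0.15]]]}'  && python3 -m handwheel '{"series": [[[0,0,-0.3,0,0,0,0.15],[0,0,-1,0,0,0,0.15],[0,0,-3,0,0,0,0.15],[0,0,-6,0,0,0,0.15],[0,0,-9,0,0,0,0.15],[0,0,-11,0,0,0,0.15],[0,0,-12,0,0,0,0.15],[0,0,-12,0,0,0,0.15]]]}'
python3 -c "
from h import *
delta(476.3,-258.6,130,87.8)"
```

```text
time: 31.75
tool_pos: [529.1, -66.3, 33.9]
tcp_rot: [-180.0, 0.0, 87.8]
ft_force: [-2.2, -0.3, 1.8]
finger_gap: 21.6
grip_force: 24.3
time: 32.25
tool_pos: [529.2, -66.3, 33.8]
tcp_rot: [180.0, 0.0, 87.8]
ft_force: [-2.6, 0.7, 4.7]
finger_gap: 21.8
grip_force: 24.7
time: 33.25
tool_pos: [529.6, -66.4, 154.3]
tcp_rot: [179.9, 0.0, 87.8]
ft_force: [-0.7, -1.0, -0.1]
finger_gap: 21.7
grip_force: 24.4
shift cm [-19.41  -4.6    2.43] rot [0.001 0.    0.   ] tcp [529.6 -66.4 154.3] [179.9   0.   87.8]
```

```bash
python3 -m handwheel '{"series": [[[-1,-0.2,0,0,0,0,0.15],[-3,-0.7,0,0,0,0,0.15],[-6,-1.4,0,0,0,0,0.15],[-9,-2.1,0,0,0,0,0.15],[-12,-2.8,0,0,0,0,0.15],[-15,-3.6,0.5,0,0,0,0.15],[-17.5,-4.1,1.5,0,0,0,0.15],[-19,-4.5,2.5,0,0,0,0.15],[-19.4,-4.6,3,0,0,0,0.15],[-19.4,-4.6,3,0,0,0,0.15],[-19.4,-4.6,3,0,0,0,0.15]]]}'
python3 -c "
from h import *
delta(476.3,-258.6,96,87.8)
S=eyes.snapshot('scene')
cv2.imwrite('pics/k.png',cv2.resize(S['img'][110:220,260:400,::-1],None,fx=4,fy=4))"
```

```text
time: 34.62
tool_pos: [476.2, -257.8, 124.0]
tcp_rot: [180.0, -0.0, 87.9]
ft_force: [-0.3, -0.3, 0.2]
finger_gap: 21.7
grip_force: 24.4
shift cm [-0.08  0.01  2.8 ] rot [ 0.    -0.     0.001] tcp [ 476.2 -257.8  124. ] [180.   -0.   87.9]
```

View pics/k.png

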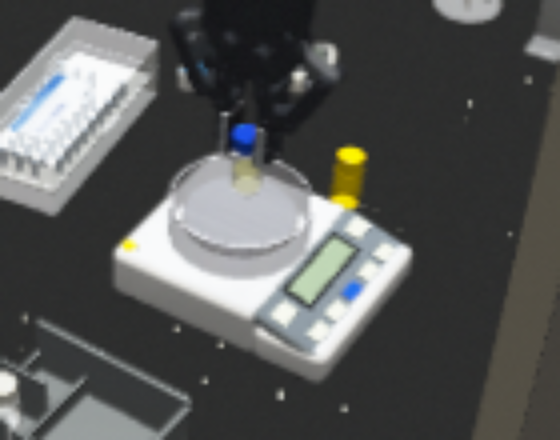

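The blue vial hangs upright above the pan, with its bottom at (248,188) and inside the ring. Lowering in small steps until it touches.

```bash
python3 -m handwheel '{"series": [[[0,0,0.5,0,0,0,0.15],[0,0,1.2,0,0,0,0.15],[0,0,1.9,0,0,0,0.15],[0,0,2.3,0,0,0,0.15],[0,0,2.5,0,0,0,0.15],[0,0,2.6,0,0,0,0.15],[0,0,2.65,0,0,0,0.15],[0,0,2.7,0,0,0,0.15],[0,0,2.7,0,0,0,0.15]]]}'; python3 -m handwheel '{"series": [[[0,0,0.05,0,0,0,0.15],[0,0,0.1,0,0,0,0.15],[0,0,0.1,0,0,0,0.15]]]}'
```

```text
time: 35.8
tool_pos: [475.8, -258.5, 96.8]
tcp_rot: [180.0, 0.0, 87.8]
ft_force: [-0.7, -0.2, 0.3]
finger_gap: 21.8
grip_force: 24.4
time: 36.17
tool_pos: [475.9, -258.5, 95.9]
tcp_rot: [180.0, 0.0, 87.8]
ft_force: [0.0, 1.1, 1.3]
finger_gap: 21.7
grip_force: 24.6
```

```bash
python3 -m handwheel '{"series": [[[0,0,0.04,0,0,0,0.15],[0,0,0.08,0,0,0,0.15],[0,0,0.08,0,0,0,0.15]]]}'
```

```text
time: 36.55
tool_pos: [476.0, -258.7, 95.7]
tcp_rot: [180.0, 0.0, 87.8]
ft_force: [-2.3, 1.3, 7.8]
finger_gap: 21.5
grip_force: 25.5
```

```bash
python3 -m handwheel '{"series": [[[0,0,-0.06,0,0,0,0.15],[0,0,-0.06,0,0,0,0.3],[0,0,-0.06,0,0,0,0.4],[0,0,-0.06,0,0,0,0.5],[0,0,-0.06,0,0,0,0.6],[0,0,-0.06,0,0,0,0.6],[0,0,-1.5,0,0,0,0.6],[0,0,-4,0,0,0,0.6],[0,0,-7,0,0,0,0.6],[0,0,-10,0,0,0,0.6],[0,0,-12.5,0,0,0,0.6],[0,0,-13,0,0,0,0.6]]]}'
python3 -m handwheel '{"series": [[[1.5,-0.2,0,0,0,0,1],[5,-0.5,0,0,0,0,1],[10,-1.1,0,0,0,0,1],[15,-1.6,0,0,0,0,1],[20,-2.1,0,0,0,0,1],[25,-2.7,0,0,0,0,1],[30,-3.2,0,0,0,0,1],[35,-3.7,0,0,0,0,1],[40,-4.3,0,0,0,0,1],[44,-4.7,0,0,0,0,1],[47.3,-5.1,0,0,0,0,1],[48.2,-5.1,0,0,0,0,1]]]}'
python3 -m handwheel '{"series": [[[0,0,0,0,0,0,1],[0,0,0,0,0,0,1]]]}'
python3 -c "
from h import *
T=eyes.snapshot('top');S=eyes.snapshot('scene')
a=blobs(T['img'],*BLUE,(360,195,395,235),8)[0];b=blobs(S['img'],*BLUE,(305,140,335,165),8)[0];print(a,b)
if a and b:print(tri(T,a[0][0],S,b[0][0]),onz(T,a[0][0],111))
h=cv2.cvtColor(T['img'],cv2.COLOR_RGB2HSV)[185:245,345:405]
cv2.imwrite('pics/l.png',np.hstack([cv2.resize(T['img'][180:255,335:415,::-1],None,fx=5,fy=5),cv2.resize(S['img'][135:210,285:365,::-1],None,fx=5,fy=5)]))
delta(443.2,225.3,126.7,87.8)
"
```

```text
time: 38.05
tool_pos: [476.9, -259.2, 228.2]
tcp_rot: [179.8, 0.2, 87.8]
ft_force: [0.6, 0.2, 0.1]
finger_gap: 51.2
grip_force: 0.0
time: 39.55
tool_pos: [441.2, 227.0, 223.2]
tcp_rot: [-179.8, 0.0, 88.0]
ft_force: [-0.7, -0.6, 0.3]
finger_gap: 85.2
grip_force: 0.0
time: 39.8
tool_pos: [443.0, 224.3, 224.4]
tcp_rot: [-180.0, 0.0, 87.8]
ft_force: [-0.4, -0.3, -0.8]
finger_gap: 85.2
grip_force: 0.0
[(array([377.75, 214.19]), array([373, 210,  10,  10,  72], dtype=int32))] [(array([321.52, 151.9 ]), array([319, 149,   7,   7,  40], dtype=int32))]
(array([ 472.66223963, -257.76097611,  114.14274098]), np.float64(2.2679175976912043)) [ 474.47237595 -258.09889975  111.        ]
shift cm [ 0.11 -0.01  9.81] rot [-0.     0.    -0.001] tcp [443.3 224.2 224.8] [-180.     0.    87.7]
```

View pics/l.png

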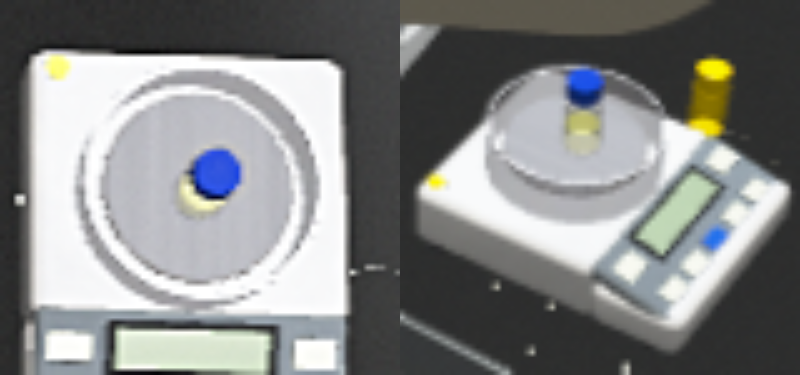

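The blue vial stands upright at the middle of the pan. Its base is at about (204,192) against a disc centre of (200,189), roughly 2 mm off. Now the square bottle goes back.

```bash
python3 -m handwheel '{"series": [[[0.1,0,2,0,0,0,1],[0.1,0,5,0,0,0,1],[0.1,0,7.5,0,0,0,1],[0.1,0,9,0,0,0,1],[0.1,0,9.8,0,0,0,1],[0.1,0,9.8,0,0,0,0.8],[0.1,0,9.8,0,0,0,0.6],[0.1,0,9.8,0,0,0,0.45],[0.1,0,9.8,0,0,0,0.45],[0.1,0,9.8,0,0,0,0.45],[0.1,0,9.8,0,0,0,0.45]]]}' 50 && python3 -m handwheel '{"series": [[[0,0,-0.3,0,0,0,0.45],[0,0,-1.5,0,0,0,0.45],[0,0,-4,0,0,0,0.45],[0,0,-7,0,0,0,0.45],[0,0,-9,0,0,0,0.45],[0,0,-9.5,0,0,0,0.45],[0,0,-9.5,0,0,0,0.45]]]}'
python3 -c "
from h import *
delta(465.4,-44,220,87.8)"
```

```text
time: 41.28
tool_pos: [444.0, 226.6, 128.5]
tcp_rot: [179.9, -0.1, 87.8]
ft_force: [-2.1, -0.5, 5.9]
finger_gap: 51.2
grip_force: 52.4
time: 42.15
tool_pos: [443.1, 226.2, 221.8]
tcp_rot: [180.0, -0.0, 87.8]
ft_force: [-0.1, -0.3, -4.1]
finger_gap: 51.5
grip_force: 53.0
shift cm [-26.91   3.25   0.18] rot [ 0. -0.  0.] tcp [443.1 226.2 221.8] [180.   -0.   87.8]
```

```bash
python3 -m handwheel '{"series": [[[-1,0.1,0,0,0,0,0.45],[-3,0.4,0,0,0,0,0.45],[-6,0.7,0,0,0,0,0.45],[-9,1.1,0,0,0,0,0.45],[-12,1.4,0,0,0,0,0.45],[-15,1.8,0,0,0,0,0.45],[-18,2.2,0,0,0,0,0.45],[-21,2.5,0,0,0,0,0.45],[-24,2.9,0,0,0,0,0.45],[-26,3.1,0,0,0,0,0.45],[-26.8,3.2,0,0,0,0,0.45],[-26.8,3.2,0,0,0,0,0.45]]]}' && python3 -m handwheel '{"series": [[[0,0,0.5,0,0,0,0.45],[0,0,1.5,0,0,0,0.45],[0,0,2.5,0,0,0,0.45],[0,0,2.5,0,0,0,0.45]]]}'
python3 -c "
from h import *
delta(465.4,-43,129.5,87.8)
S=eyes.snapshot('scene')
cv2.imwrite('pics/m.png',cv2.resize(S['img'][130:260,200:360,::-1],None,fx=4,fy=4))"
```

```text
time: 43.65
tool_pos: [464.5, -43.1, 221.3]
tcp_rot: [-179.9, -0.0, 87.8]
ft_force: [1.2, -0.3, -3.3]
finger_gap: 51.1
grip_force: 53.0
time: 44.15
tool_pos: [464.0, -42.4, 195.3]
tcp_rot: [-179.8, -0.0, 87.9]
ft_force: [-0.4, -0.4, -2.5]
finger_gap: 51.6
grip_force: 53.0
shift cm [-0.06  0.16  6.58] rot [-0.003 -0.     0.001] tcp [464.  -42.4 195.3] [-179.8   -0.    87.9]
```

View pics/m.png

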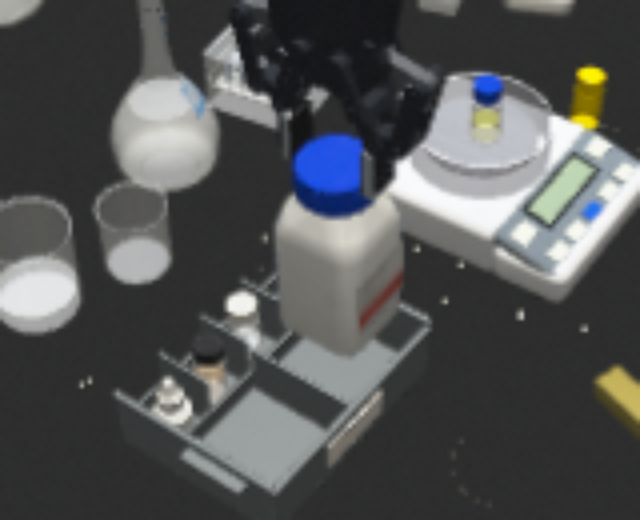

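The square bottle is aligned over its compartment, bottom edge near (345,350). Descending.

```bash
python3 -m handwheel '{"series": [[[0,0.1,1,0,0,0,0.45],[0,0.1,2.2,0,0,0,0.45],[0,0.1,3.5,0,0,0,0.45],[0,0.1,4.7,0,0,0,0.45],[0,0.1,5.5,0,0,0,0.45],[0,0.1,6,0,0,0,0.45],[0,0.1,6.2,0,0,0,0.45],[0,0.1,6.3,0,0,0,0.45],[0,0.1,6.4,0,0,0,0.45],[0,0.1,6.4,0,0,0,0.45]]]}'; python3 -m handwheel '{"series": [[[0,0,0.08,0,0,0,0.45],[0,0,0.16,0,0,0,0.45],[0,0,0.16,0,0,0,0.45]]]}'
```

```text
time: 45.45
tool_pos: [466.1, -42.9, 133.1]
tcp_rot: [180.0, 0.0, 87.8]
ft_force: [0.9, -0.7, -2.9]
finger_gap: 51.7
grip_force: 53.0
time: 45.82
tool_pos: [465.9, -42.9, 131.2]
tcp_rot: [-180.0, -0.0, 87.8]
ft_force: [0.4, -0.2, -2.7]
finger_gap: 51.3
grip_force: 53.0
```

```bash
python3 -m handwheel '{"series": [[[0,0,0.07,0,0,0,0.45],[0,0,0.14,0,0,0,0.45],[0,0,0.2,0,0,0,0.45],[0,0,0.2,0,0,0,0.45]]]}'
```

```text
time: 46.32
tool_pos: [466.0, -43.0, 129.6]
tcp_rot: [180.0, 0.0, 87.8]
ft_force: [-1.9, 0.5, 1.0]
finger_gap: 51.9
grip_force: 53.3
```

```bash
python3 -m handwheel '{"series": [[[0,0,0,0,0,0,0.7],[0,0,0,0,0,0,1],[0,0,0,0,0,0,1],[0,0,0,0,0,0,1],[0,0,-1,0,0,0,1],[0,0,-3.5,0,0,0,1],[0,0,-6.5,0,0,0,1],[0,0,-9,0,0,0,1],[1.5,-0.1,-10,0,0,0,1],[5,-0.3,-10,0,0,0,1],[9.5,-0.7,-10,0,0,0,1],[14,-1,-10,0,0,0,1]]]}' && python3 -m handwheel '{"series": [[[4.5,-0.3,0,0,0,0,1],[9,-0.6,0,0,0,0,1],[13.5,-1,0,0,0,0,1],[18,-1.3,0,0,0,0,1],[20.5,-1.5,0,0,0,0,1],[21.8,-1.6,0,0,0,0,1],[22.2,-1.6,0,0,0,0,1],[22.2,-1.6,0,0,0,0,1],[22.2,-1.6,0,0,0,0,1]]]}'
python3 -c "
from h import *
delta(453.5,320,128.5,87.8)
T=eyes.snapshot('top');S=eyes.snapshot('scene')
a=blobs(T['img'],*BLUE,(255,190,310,250))[0];b=blobs(S['img'],*BLUE,(255,165,320,230))[0];print(a,b)
print(tri(T,a[0][0],S,b[0][0]))"
```

```text
time: 47.82
tool_pos: [460.5, 99.4, 228.9]
tcp_rot: [-180.0, -0.0, 87.8]
ft_force: [0.5, 0.5, 0.0]
finger_gap: 85.8
grip_force: 0.0
time: 48.95
tool_pos: [454.0, 319.0, 229.4]
tcp_rot: [180.0, 0.0, 87.8]
ft_force: [-1.0, 0.0, -0.5]
finger_gap: 85.7
grip_force: 0.0
shift cm [ 0.1  -0.05 10.09] rot [ 0.     0.    -0.001] tcp [454.  319.  229.4] [180.    0.   87.8]
[(array([280.3, 214.9]), array([269, 203,  24,  25, 480], dtype=int32))] [(array([283.7 , 191.46]), array([273, 182,  22,  20, 338], dtype=int32))]
(array([463.21099639, -43.25693102, 133.70125332]), np.float64(1.627883924339215))
```

The square bottle is within 1 mm of its start. Now the round one.

```bash
python3 -m handwheel '{"series": [[[0.1,-0.1,2,0,0,0,1],[0.1,-0.1,5,0,0,0,1],[0.1,-0.1,7.5,0,0,0,1],[0.1,-0.1,9.2,0,0,0,1],[0.1,-0.1,10,0,0,0,1],[0.1,-0.1,10,0,0,0,0.7],[0.1,-0.1,10,0,0,0,0.4],[0.1,-0.1,10,0,0,0,0.3],[0.1,-0.1,10,0,0,0,0.3],[0.1,-0.1,10,0,0,0,0.3],[0.1,-0.1,10,0,0,0,0.3],[0.1,-0.1,10,0,0,0,0.3]]]}' 40 && python3 -m handwheel '{"series": [[[0,0,-0.3,0,0,0,0.3],[0,0,-1.5,0,0,0,0.3],[0,0,-4,0,0,0,0.3],[0,0,-7,0,0,0,0.3],[0,0,-9,0,0,0,0.3],[0,0,-9.5,0,0,0,0.3],[0,0,-9.5,0,0,0,0.3]]]}'
python3 -c "
from h import *
delta(465.8,43.9,220,87.8)"
```

```text
time: 50.55
tool_pos: [453.7, 321.3, 130.8]
tcp_rot: [179.9, -0.1, 87.8]
ft_force: [-0.0, -0.3, 5.9]
finger_gap: 39.6
grip_force: 40.7
time: 51.42
tool_pos: [452.6, 320.8, 223.9]
tcp_rot: [-180.0, 0.0, 87.8]
ft_force: [1.3, -0.4, -3.1]
finger_gap: 39.7
grip_force: 40.9
shift cm [-27.62   2.37   0.39] rot [-0.  0.  0.] tcp [452.6 320.8 223.9] [-180.     0.    87.8]
```

```bash
python3 -m handwheel '{"series": [[[-1,0.1,0,0,0,0,0.3],[-3,0.2,0,0,0,0,0.3],[-6,0.5,0,0,0,0,0.3],[-9,0.7,0,0,0,0,0.3],[-12,1,0,0,0,0,0.3],[-15,1.3,0,0,0,0,0.3],[-18,1.5,0,0,0,0,0.3],[-21,1.8,0,0,0,0,0.3],[-24,2.1,0,0,0,0,0.3],[-26.5,2.3,0,0,0,0,0.3],[-27.6,2.4,0,0,0,0,0.3],[-27.6,2.4,0,0,0,0,0.3]]]}' && python3 -m handwheel '{"series": [[[0,0,0,0,0,0,0.3],[0,0,0.5,0,0,0,0.3],[0,0,1.5,0,0,0,0.3],[0,0,2.5,0,0,0,0.3],[0,0,2.5,0,0,0,0.3]]]}'
python3 -c "
from h import *
delta(465.8,43.9,131.8,87.8)"
```

```text
time: 52.92
tool_pos: [466.0, 43.4, 224.1]
tcp_rot: [-180.0, -0.0, 87.7]
ft_force: [0.6, -0.1, -2.3]
finger_gap: 39.4
grip_force: 40.8
time: 53.55
tool_pos: [465.3, 44.3, 197.6]
tcp_rot: [-179.8, 0.0, 87.8]
ft_force: [-0.1, 0.3, -3.2]
finger_gap: 39.5
grip_force: 40.9
shift cm [-0.04  0.07  6.58] rot [-0.003  0.     0.001] tcp [465.3  44.3 197.6] [-179.8    0.    87.8]
```

```bash
python3 -m handwheel '{"series": [[[0,0,1,0,0,0,0.3],[0,0,2.2,0,0,0,0.3],[0,0,3.5,0,0,0,0.3],[0,0,4.7,0,0,0,0.3],[0,0,5.5,0,0,0,0.3],[0,0,6,0,0,0,0.3],[0,0,6.2,0,0,0,0.3],[0,0,6.35,0,0,0,0.3],[0,0,6.5,0,0,0,0.3],[0,0,6.5,0,0,0,0.3]]]}'; python3 -m handwheel '{"series": [[[0,0,0.05,0,0,0,0.3],[0,0,0.1,0,0,0,0.3],[0,0,0.1,0,0,0,0.3]]]}'
```

```text
time: 54.8
tool_pos: [466.3, 44.2, 134.4]
tcp_rot: [180.0, -0.0, 87.8]
ft_force: [-0.1, -0.2, -3.3]
finger_gap: 39.6
grip_force: 40.9
time: 55.18
tool_pos: [466.3, 44.2, 133.3]
tcp_rot: [-180.0, -0.0, 87.8]
ft_force: [1.1, -0.9, -2.6]
finger_gap: 39.7
grip_force: 40.9
```

```bash
python3 -m handwheel '{"series": [[[0,0,0.05,0,0,0,0.3],[0,0,0.1,0,0,0,0.3],[0,0,0.1,0,0,0,0.3]]]}'
```

```text
time: 55.55
tool_pos: [466.2, 44.2, 132.2]
tcp_rot: [-180.0, 0.0, 87.8]
ft_force: [0.5, -0.0, -3.3]
finger_gap: 39.4
grip_force: 40.9
```

```bash
python3 -m handwheel '{"series": [[[0,0,0.05,0,0,0,0.3],[0,0,0.1,0,0,0,0.3],[0,0,0.1,0,0,0,0.3]]]}'
```

```text
time: 55.92
tool_pos: [466.6, 44.1, 131.9]
tcp_rot: [180.0, 0.0, 87.8]
ft_force: [-1.7, -0.4, 2.6]
finger_gap: 39.3
grip_force: 41.5
```

Contact. Releasing, rising and moving aside to check.

```bash
python3 -m handwheel '{"series": [[[0,0,0,0,0,0,0.6],[0,0,0,0,0,0,1],[0,0,0,0,0,0,1],[0,0,0,0,0,0,1],[0,0,-1,0,0,0,1],[0,0,-3.5,0,0,0,1],[0,0,-6.5,0,0,0,1],[0,0,-9,0,0,0,1],[1.5,0,-11,0,0,0,1],[5,-0.3,-12,0,0,0,1],[9.5,-0.7,-12,0,0,0,1],[14,-1,-12,0,0,0,1]]]}' && python3 -m handwheel '{"series": [[[4.5,0,0,0,0,0,1],[9,0,0,0,0,0,1],[11,0,0,0,0,0,1],[12,0,0,0,0,0,1],[12,0,0,0,0,0,1],[12,0,0,0,0,0,1]]]}'
python3 -c "
from h import *
T=eyes.snapshot('top');S=eyes.snapshot('scene')
print([x[0] for x in blobs(T['img'],*BLUE,(215,170,310,250))[0]],[x[0] for x in blobs(S['img'],*BLUE,(225,165,320,245))[0]])
cv2.imwrite('pics/n.png',np.hstack([cv2.resize(T['img'][170:270,210:410,::-1],None,fx=2,fy=2),cv2.resize(S['img'][140:240,220:370,::-1],None,fx=2.6,fy=2)]))"
```

```text
time: 57.42
tool_pos: [461.3, 186.6, 252.0]
tcp_rot: [180.0, -0.0, 87.8]
ft_force: [0.4, -0.0, -0.3]
finger_gap: 85.3
grip_force: 0.0
time: 58.18
tool_pos: [466.4, 303.4, 251.4]
tcp_rot: [180.0, 0.0, 87.8]
ft_force: [0.2, -0.3, -0.4]
finger_gap: 85.1
grip_force: 0.0
[array([240.43, 212.96]), array([280.3, 214.9])] [array([283.7 , 191.46]), array([263.17, 212.02])]
```

View pics/n.png

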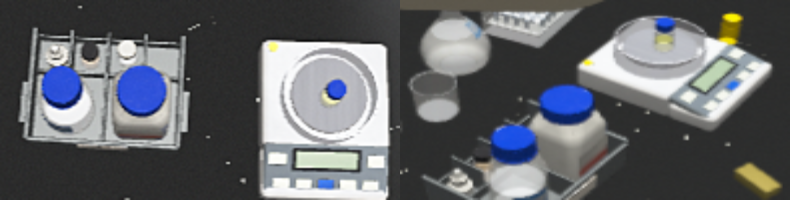

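Both caps are within about 1 px of where they started (round bottle at (62,88), square at (141,92)). The black vial is in its slot at (90,53), the blue vial is on the pan at (336,90), and the white vial and dropper haven't moved. Handing in.

```bash
python3 -c "
from bench import r
print(r.hand_in())"
```

```text
the job is handed in; nothing more can be done
None
```

The job is handed in at about 58 s with no verdict returned; the last pictures show both bottles back in their own compartments, the black vial in the once-empty back slot, the blue vial about 2 mm off the pan's centre, and the white vial and dropper unmoved.

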